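# Crank the dough sheeter down to the set thickness

### The job

Fit the loose crank down through the rubber seal onto the hidden hex drive of the white dough sheeter until its socket is fully home, then wind it clockwise (seen from above) until the red pointer on the thickness scale stands at the green clip. Leave the crank upright on the drive, and do not disturb the other things on the table.

Things in the scene. Friction and masses are not known exactly. Their poses are not given: they have to be found in the camera images.
- crank_boss (a point): Centre of the loose crank's red square boss, 30 x 30 mm, 38 mm tall, on its turning axis, 93 mm above its foot. Axes: z up the turning axis, x towards the knob, boss faces square to x and y. The crank (about 0.6 kg) starts upright on the table on its socket. Upward from the foot: dark socket and hub to 60 mm, flat steel arm 60 to 74 mm, boss 74 to 112 mm.
- crank_foot (a point): Centre of the underside of the crank's socket; same axes as crank_boss. The socket is a dark steel hex tube, 64 mm across its outer corners, with a hex hole 41 mm across flats and 36 mm deep, open below; two of the hole's flats face the crank's +x and -x.
- knob_center (a point): Centre of the black upright crank knob, 26 mm in diameter, 60 mm tall. It spins freely on its upright spindle, so it may be held firmly while it is led round. It is 85 mm from the turning axis along the crank's x, its centre 107 mm above the crank's foot, its lower end 77 mm. Its own yaw means nothing.
- well_mouth (a point): Centre of the mouth of the sheeter's round dark collar, 68 mm inside and 80 mm outside diameter, 120 mm above the table, 50 mm above the white deck. Axes: the sheeter's, z up, x towards its rollers. A split black rubber seal, just inside, hides the drive and gives no resistance. Well floor: 50 mm below the mouth. Crank fully home: its foot on that floor.
- hex_top (a point): Middle of the top of the hidden drive, 20 mm below the mouth: an upright hex 38 mm across flats, 30 mm tall, tapered over its top 5 mm. Axes here are the sheeter's; the hex's own yaw is unknown, find it by touch: with light pressure turn the crank up to 60 degrees until it drops. Unaligned, the crank's foot rests 20 to 25 mm below the mouth. Play when on: about 9 degrees either way.
- gap_pointer (a joint): Travel of the red pointer along the black thickness scale on the sheeter's deck (m), 0 at the start, up to 0.060, growing along the sheeter's x: 30 mm per full clockwise turn of the drive. The drive starts at its stop, turns only clockwise from there, needs 0.35 N m (4 N at the knob) and stays where it is left; light rubbing does not turn it.
- pointer_tip (a point): Tip of the red pointer (a bar 3 mm wide across the scale), 82 mm above the table; axes as well_mouth. It points to the sheeter's +y, where the clip sits.
- clip_mark (a point): Centre of the top of the green clip (10 mm wide along the scale) fixed at the edge of the black scale; its x runs along the scale. The pointer is at the clip when their positions along x agree within half the clip's width. It is 22 to 48 mm of pointer travel from the start.
- bowl: Yellow bowl, 190 mm across, 80 mm tall; origin at the centre of its underside. Leave alone.
- bread_stack: Stack of four flatbreads, 170 mm across, 40 mm tall; origin under its centre. Leave alone.
- bread_single: One flatbread, 160 mm across, 10 mm thick; origin under its centre. Leave alone.
- turner: Turner with black handle lying on the table; origin under its middle. Leave alone.
- flour_jar: Jar, 80 mm across, 130 mm tall; origin under its centre. Leave alone.
- mug: Blue mug, 80 mm across, 90 mm tall; origin under its centre. Leave alone.
- crank: The loose crank as a whole; origin at its foot, as crank_foot.

How it is judged (in metres and radians):
On the way, in this order (a step that is already met when the one before it is completed fails the run):
1. the crank's socket is fully home on the hex drive (z of crank_foot in the frame of well_mouth below -0.042 m and horizontal distance between crank_foot and well_mouth below 0.006 m and angle between crank_foot's own z axis and vertical below 0.1 rad), for 0.2 s.
2. with the crank home, the pointer reaches the green clip (all of step 1 and x of pointer_tip in the frame of clip_mark between -0.005 and 0.005 m), for 0.2 s.
At the end, for the whole second after the job is handed in: The crank stands upright (within 0.1 rad) on the drive, its foot at least 42 mm below the well's mouth and within 6 mm of its axis, at rest and released; the red pointer is within 5 mm of the green clip's middle along the scale (all of step 2 and linear speed of crank below 0.02 m/s and velocity of joint gap_pointer between -0.002 and 0.002 m/s); the robot touches nothing.
It fails at once if the pointer is moved by more than 5 mm without the crank home on the drive (distance of pointer_tip from where it was at the start of the episode above 0.005 m and not (z of crank_foot in the frame of well_mouth below -0.042 m and horizontal distance between crank_foot and well_mouth below 0.006 m and angle between crank_foot's own z axis and vertical below 0.1 rad)).
It fails at once if a bystander (bowl, breads, turner, jar, mug) is moved by more than 40 mm (distance of any of bowl, bread_stack, bread_single, turner, flour_jar, mug from where it was at the start of the episode above 0.04 m).
It also fails if it takes over 72 s, if anything falls off the work surface, if the arm or the gripper's body presses on something with over 40 N, if the wrist force passes 120 N, or if a joint passes its speed limit or range.

### The arm

A 6-joint arm with a two-finger parallel gripper is mounted at the origin on the work surface. World frame = base frame: x ahead of the robot, y to its left, z up, the work surface at z = 0. Lengths are in m, angles in degrees, forces in N, time in s.
With the tool pointing down it reaches from about 0.3 to 0.85 m from the base axis. Payload 4.2 kg.
Tool frame: the origin (TCP) lies at the very end of the fingers, on their centre line; the grasp point (between the pads) lies 19 mm behind it; z points along the fingers, y is the line along which they close (so a half turn about z gives the same grasp; the last joint's range is limited). The gripper opens to 91 mm and grips with 3 to 60 N. Pads are 32 mm wide; open, the fingers measure 118 mm over their backs; the gripper's body (76 mm by 178 mm) begins 60 mm behind the grasp point.
Start: joints at [-74.37, 18.312, 89.639, -0, 72.044, -1.146], TCP at [0.166, -0.551, 0.214] pointing down, gripper open.
Joint ranges: [-177.97, 177.97], [-48.28, 115.42], [12.27, 149.76], [-77.06, 257.06], [2.81, 150.46], [-146.56, 146.56]. Speed limits (degrees/s): [147.25, 147.25, 180, 180, 180, 180].

### API

Orientations are given as a 3x3 rotation matrix whose columns are the frame's x, y, z axes.
In Python, from bench import manip gives the robot as it stands.
- The arm moves only by the shell command python3 -m handwheel 'ROWS'. ROWS is JSON, a list of rows, each a list of 5 numbers: the opening, from 0 (shut) to 1 (fully open), then the shift along the world's x, y, z in mm, then the turn about the world's z in degrees. In form: [[hand, x, y, z, twist], ...]. A call has 1 to 10 rows; each row is the pose to reach, as a shift and turn from the pose commanded when the call began; what a row does not reach only later rows make up. A row lasts 1/8 s, in which the tool goes at most 62.5 mm and 10.7 degrees, less where a joint would pass 70% of its speed; a pose out of reach is approached as far as the arm can. A call with a gripper value outside its range is refused whole. The fingers move at their own pace and stop on an object; the grip force is fixed at half the most. Time passes only in rows, so rows that repeat a pose let the fingers close. It gives the time, the measured TCP pose, the force, the opening and the grip force at its end, in the units of the state.
- manip.state(): the state, without advancing time (a new reading comes with each control period).
- manip.camera(name): name is "scene" or "top" or "wrist"; returns the picture (420x560x3 uint8, blue, green, red); there is no depth.
- manip.camera_params(name): a dict with "K" (3x3 intrinsics, pixels), "eye" and "attitude" of the camera in the world. Camera axes: x right, y down, z forward; pixel columns grow to the right and rows downward; lengths in m; the calibration is good to about 2 mm. A picture is of the moment at which its call begins: read the wrist's pose just before it. camera_params takes no time and is no camera call; for the wrist camera it gives the pose at the moment of the call.
- manip.sign_off(): hands the job in; it is judged then, once.
The state is a dict: "t": time; "joint_pos": joint angles; "qvel": joint speeds; "joint_torque": joint torques, N m; "position": TCP position; "tcp_rot": TCP orientation; "ft_force": force on the tool from outside, world axes, zero at the start; "wrist_torque": the same for the moment, N m; "width": finger opening in m; "grasp_force": force on a finger pad.
Only numpy, scipy, OpenCV 4.12 (cv2) and the standard library are available. Lean on these libraries where they do the work, as an engineer would, in place of code of your own. Each camera call takes 0.05 s, during which the arm holds its last target. There are 200 camera calls.

## Working session

There is one attempt and no reset: what is moved stays moved. The work goes in short steps, Python scripts to look and compute and a shell command to move; the robot and the scene stay as the last step left them, time stands still between calls to the robot, and variables do not carry over. Pictures are saved under pics/ and viewed, at most 10 in all, crops included, and the job is handed in when it is done.

```bash
mkdir -p pics
cat > h.py <<'E'
import numpy as np, cv2
from bench import manip
def ray(P,uv):
    K=np.array(P["K"]);R=np.array(P["attitude"]);e=np.array(P["eye"])
    d=R@np.linalg.inv(K)@np.array([uv[0],uv[1],1.]);return e,d/np.linalg.norm(d)
def atz(P,uv,z):
    e,d=ray(P,uv);return e+d*(z-e[2])/d[2]
def tri(obs):
    A=np.zeros((3,3));b=np.zeros(3)
    for P,uv in obs:
        e,d=ray(P,uv);M=np.eye(3)-np.outer(d,d);A+=M;b+=M@e
    return np.linalg.solve(A,b)
def proj(P,X):
    c=np.array(P["attitude"]).T@(np.array(X)-P["eye"]);q=np.array(P["K"])@c;return q[:2]/q[2]
E
python3 - <<'E'
from h import *
for n in("scene","top"):
    cv2.imwrite(f"pics/{n}0.png",manip.camera(n));P=manip.camera_params(n);print(n,P)
s=manip.state();print(s["t"],s["tcp_rot"],s["ft_force"])
E
```

```text
scene {'K': array([[460.44520194,   0.        , 278.72182207],
       [  0.        , 460.44520194, 213.14897152],
       [  0.        ,   0.        ,   1.        ]]), 'eye': array([0.96428421, 0.67662594, 1.23340594]), 'attitude': array([[-0.80604382,  0.46673626, -0.36393765],
       [ 0.59172886,  0.6482459 , -0.47920164],
       [ 0.01226031, -0.60160993, -0.79869592]])}
top {'K': array([[398.19060036,   0.        , 284.92673978],
       [  0.        , 398.19060036, 212.18922393],
       [  0.        ,   0.        ,   1.        ]]), 'eye': array([ 0.17065072, -0.00823804,  1.5285794 ]), 'attitude': array([[ 0.01745752, -0.98094864,  0.19348128],
       [-0.99980128, -0.01898952, -0.00606616],
       [ 0.00962471, -0.19333693, -0.98108521]])}
0.1 [[ 9.57434177e-01  2.88651384e-01 -4.19227009e-04]
 [ 2.88651687e-01 -9.57433011e-01  1.49463844e-03]
 [ 3.00476768e-05 -1.55202851e-03 -9.99998795e-01]] [0.08927195 0.10243018 0.3887591 ]
```

View pics/scene0.png

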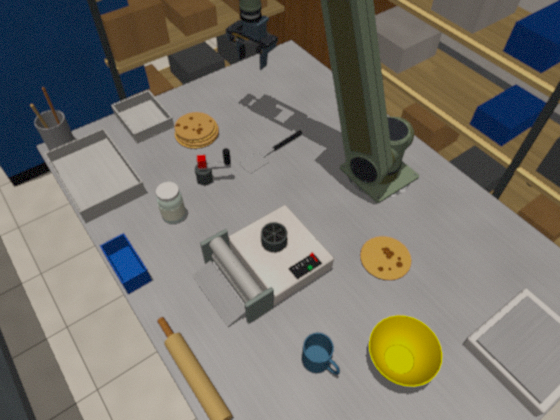

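View pics/top0.png

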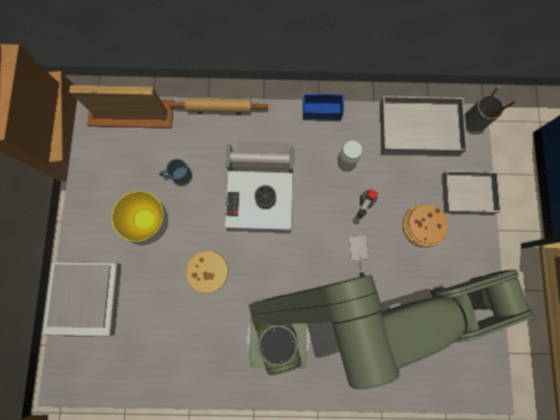

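The two views show the crank, with its boss at about (202,160) in scene and (371,195) in top, and the knob at (227,157) and (361,214). The collar is at (274,232) and (265,197). I'll enlarge these areas next.

Run:
```python
from h import *
a=cv2.imread("pics/scene0.png");b=cv2.imread("pics/top0.png")
def c(i,u,v,w,h,k):return cv2.resize(i[v:v+h,u:u+w],(w*k,h*k),interpolation=cv2.INTER_CUBIC)
# tiles 400x300 : scene/top crank ; scene/top sheeter
t=[c(a,180,140,80,60,5),c(b,335,180,80,60,5),c(a,250,215,80,60,5),c(b,215,170,80,60,5)]
cv2.imwrite("pics/m1.png",np.vstack([np.hstack(t[:2]),np.hstack(t[2:])]))
```

```text
(no output)
```

View pics/m1.png

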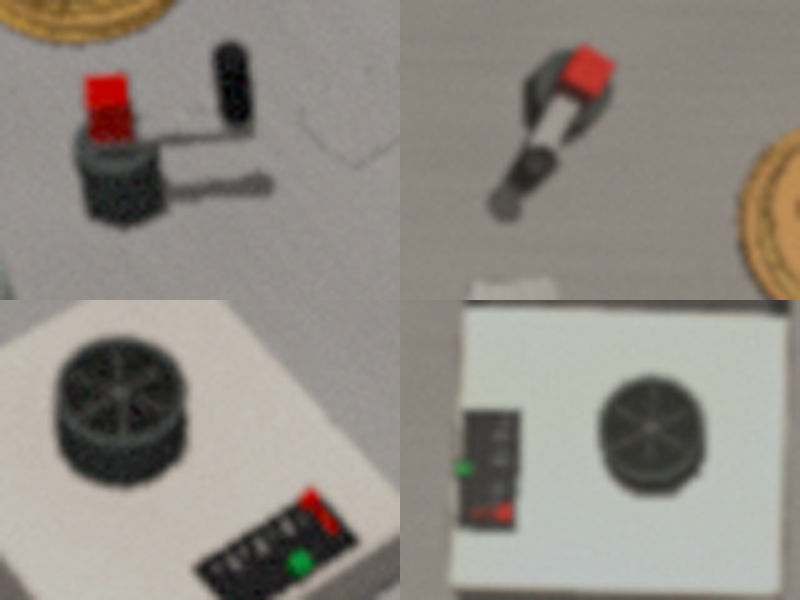

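Run:
```python
from h import *
S=manip.camera_params("scene");T=manip.camera_params("top")
bs,bt=(201.2,158.2),(373,194)
for n,s,t,z in (("boss",bs,bt,.112),("knob",(226,149.5),(363.2,211.5),.137),("mouth",(274.2,233),(265.4,195.8),.12),("ptip",(312.3,253.3),(229.3,212.6),.082),("clip",(310,267.6),(227.8,203.6),.08)):
    print(n,tri([(S,s),(T,t)]).round(4),atz(S,s,z).round(4),atz(T,t,z).round(4))
# deck edges (top view, z=.07)
a=atz(T,(215+65/5,170+10/5),.07);b=atz(T,(215+385/5,170+17/5),.07);c=atz(T,(215+50/5,170+285/5),.07);d=atz(T,(215+380/5,170+295/5),.07)
for p,q in((a,b),(c,d),(c,a),(d,b)):
    v=q-p;print(np.degrees(np.arctan2(v[1],v[0])).round(1),np.linalg.norm(v[:2]).round(3))
print(manip.state()["position"])
```

```text
boss [ 0.5253 -0.3397  0.1052] [ 0.5275 -0.3328  0.112 ] [ 0.5242 -0.3387  0.112 ]
knob [ 0.4519 -0.2951  0.1398] [ 0.4502 -0.2969  0.137 ] [ 0.453  -0.2962  0.137 ]
mouth [0.5088 0.0558 0.114 ] [0.5108 0.0596 0.12  ] [0.5077 0.0551 0.12  ]
ptip [0.4517 0.1792 0.1048] [0.447  0.1627 0.082 ] [0.4504 0.1884 0.082 ]
clip [0.4836 0.1961 0.0827] [0.4818 0.1957 0.08  ] [0.4848 0.1958 0.08  ]
-90.1 0.244
-90.7 0.244
-0.4 0.212
-0.2 0.214
[ 0.16585664 -0.55009371  0.2132198 ]
```

```bash
python3 -m handwheel '[[1,60,35,10,8],[1,120,70,20,16],[1,180,105,30,24],[1,240,140,30,32],[1,300,175,30,40],[1,359,212,30,44],[1,359,212,30,44],[1,359,212,30,44]]'
python3 - <<'E'
from h import *
P=manip.camera_params("wrist");s=manip.state();i=manip.camera("wrist");cv2.imwrite("pics/w1.png",i)
print(s["t"],s["position"],s["tcp_rot"],P)
for X in ((.5255,-.3385,.112),(.4518,-.296,.137)):print(proj(P,X))
E
```

```text
t: 1.1
position: [0.5271, -0.3364, 0.2429]
tcp_rot: [[0.484, 0.875, -0.001], [0.875, -0.484, 0.001], [0.001, -0.001, -1.0]]
ft_force: [-1.1, -0.7, 1.1]
width: 0.0911
grasp_force: 0.0
1.1 [ 0.52711419 -0.33644621  0.2428841 ] [[ 4.84447727e-01  8.74819954e-01 -6.69214481e-04]
 [ 8.74819977e-01 -4.84446898e-01  1.10050738e-03]
 [ 6.38546937e-04 -1.11858050e-03 -9.99999171e-01]] {'K': array([[352.88410306,   0.        , 275.73097721],
       [  0.        , 352.88410306, 211.88523927],
       [  0.        ,   0.        ,   1.        ]]), 'eye': array([ 0.56425876, -0.27093022,  0.4129294 ]), 'attitude': array([[ 0.87450504, -0.46605034, -0.13430572],
       [-0.48501455, -0.84107687, -0.23947982],
       [-0.00135178,  0.27456653, -0.96156715]])}
[274.91833856 203.10690327]
[170.00880124 209.0960845 ]
```

View pics/w1.png

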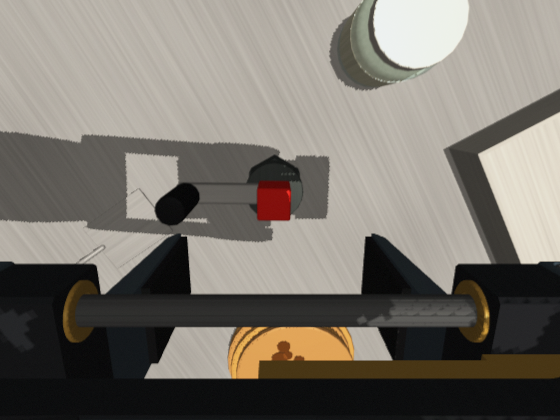

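The wrist view confirms the estimate, with the boss top at (274,203), the knob top at (171,209) and the arm square to the fingers. Next I descend and grip.

```bash
python3 -m handwheel '[[0.7,-1.6,-2,-40,0],[0.7,-1.6,-2,-85,0],[0.7,-1.6,-2,-130,0],[0.7,-1.6,-2,-163,0],[0.7,-1.6,-2,-163,0],[0,-1.6,-2,-163,0],[0,-1.6,-2,-163,0],[0,-1.6,-2,-163,0],[0,-1.6,-2,-163,0],[0,-1.6,-2,-163,0]]'
```

```text
t: 2.4
position: [0.523, -0.3405, 0.0818]
tcp_rot: [[0.488, 0.873, -0.0], [0.873, -0.488, -0.0], [-0.0, -0.0, -1.0]]
ft_force: [-3.0, 0.4, 5.6]
width: 0.0295
grasp_force: 30.0
```

```bash
python3 -m handwheel '[[0,0,0,20,0],[0,0,0,60,0],[0,0,0,110,0],[0,0,0,155,0],[0,-2,50,155,0],[0,-4,100,155,0],[0,-6,150,155,0],[0,-8,205,155,0],[0,-10,260,155,0],[0,-11,310,155,0]]';python3 -m handwheel '[[0,-1,40,0,0],[0,-2,75,0,0],[0,-3,86,0,0],[0,-3,86,0,0],[0,-3,86,0,0]]'
python3 - <<'E'
from h import *
P=manip.camera_params("wrist");s=manip.state();cv2.imwrite("pics/w2.png",manip.camera("wrist"))
i=manip.camera("top");S=manip.camera("scene")
cv2.imwrite("pics/ts2.png",np.hstack([cv2.resize(i[150:250,205:305],(400,400),interpolation=2),cv2.resize(S[170:270,225:325],(400,400),interpolation=2)]))
print(s["t"],s["position"],s["width"])
print(proj(P,(.509,.056,.12)),proj(P,(.509,.056+.04,.12)))
print(P["eye"],P["attitude"].tolist())
E
```

```text
t: 3.65
position: [0.5112, -0.0285, 0.2342]
tcp_rot: [[0.488, 0.873, -0.003], [0.873, -0.488, 0.0], [-0.001, -0.003, -1.0]]
ft_force: [1.4, -0.9, -7.4]
width: 0.0299
grasp_force: 30.0
t: 4.28
position: [0.5092, 0.0545, 0.2354]
tcp_rot: [[0.489, 0.872, -0.001], [0.872, -0.489, -0.001], [-0.001, -0.0, -1.0]]
ft_force: [-0.1, -0.4, -6.5]
width: 0.0302
grasp_force: 30.0
4.275 [0.50923087 0.05445544 0.23542515] 0.030170172295603224
[274.0638354  203.03097023] [249.77934497 161.24038857]
[0.54673778 0.12010867 0.40532462] [[0.8720510314094072, -0.47022473561684275, -0.13570444588095848], [-0.48941470606417625, -0.8381369379310758, -0.24083130768991448], [-0.0004940707475514217, 0.27643294175909766, -0.9610330819511399]]
```

View pics/w2.png

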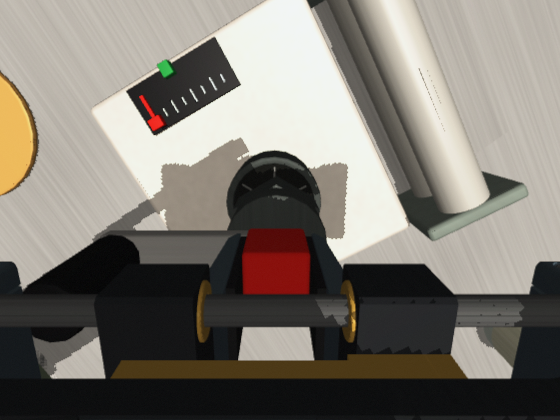

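View pics/ts2.png

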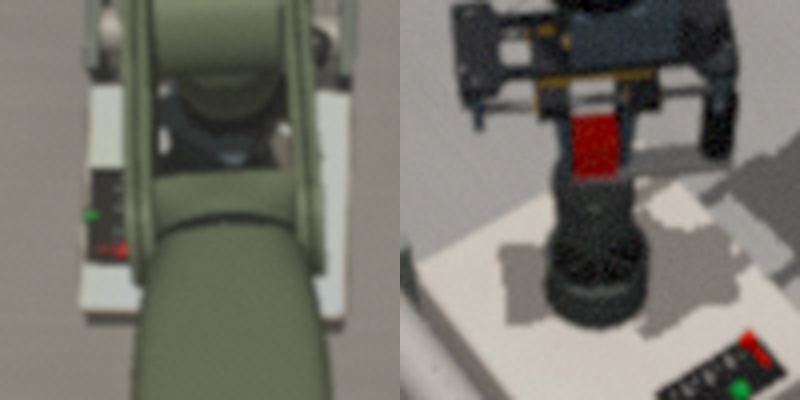

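The wrist view shows the collar rim spanning u 227–321 with its far edge at v=151. That puts the mouth about 5 mm further out than I estimated. I'll fit it numerically, along with where the crank sits in the hand.

Run:
```python
from h import *
from scipy.optimize import least_squares
P=manip.camera_params("wrist");i=cv2.imread("pics/w2.png").astype(int)
g=i.sum(2)
# rim: column scans for far edge, sharpest drop in brightness from above, v 140..195
pts=[]
for u in range(236,314,3):
    col=g[138:190,u]; d=np.diff(col); k=np.argmin(d); pts.append((u,138+k+1))
for v in range(170,198,4):
    for rng,sg in(((215,245),-1),((305,335),1)):
        d=np.diff(g[v,rng[0]:rng[1]])*sg;k=np.argmax(d);pts.append((rng[0]+k+1,v))
pts=np.array(pts,float)
W=np.array([atz(P,p,.12) for p in pts])[:,:2]
f=least_squares(lambda c:np.hypot(*(W-c[:2]).T)-c[2],[.51,.058,.04],loss="soft_l1",f_scale=.0005)
print("mouth c,r",f.x.round(4),(np.abs(f.fun)*1000).round(1))
f=least_squares(lambda c:np.hypot(*(W-c[:2]).T)-.04,[.51,.058],loss="soft_l1",f_scale=.0005);print(f.x.round(4))
# boss
red=((i[...,2]>120)&(i[...,1]<60)&(i[...,0]<60)).astype(np.uint8)
red[:210]=0
ys,xs=np.nonzero(red);print("red bbox",xs.min(),xs.max(),ys.min(),ys.max())
s=manip.state();R=s["tcp_rot"];t=s["position"]
for z in(.030,-.008):
  for a,b in((1,1),(1,-1),(-1,-1),(-1,1)):
    print(z,a,b,proj(P,t+R@np.array([a*.015,b*.015,-z])).round(1))
print([ (v,i[v,276].tolist()) for v in range(222,300,4)])
```

```text
mouth c,r [0.5113 0.0613 0.0374] [17.3  3.5 15.6  0.9  2.3  0.5  0.1  0.1  0.1  0.1  0.3  0.2  0.   0.1
  0.2  0.2  0.3  0.1  0.2  0.3  0.1  0.6  0.4  0.6  0.4  1.   1.3  0.8
  1.7  0.5  1.1  0.5  0.7  0.1  0.8  0.6  0.3  0.9  0.9  1.5]
[0.5094 0.0592]
red bbox 243 308 253 292
0.03 1 1 [309.5 257.5]
0.03 1 -1 [239.5 257.5]
0.03 -1 -1 [241.4 319. ]
0.03 -1 1 [307.8 319. ]
-0.008 1 1 [303. 229.]
-0.008 1 -1 [246.6 229. ]
-0.008 -1 -1 [247.8 280.2]
-0.008 -1 1 [301.9 280.2]
[(222, [37, 39, 39]), (226, [37, 39, 37]), (230, [8, 10, 83]), (234, [8, 11, 85]), (238, [10, 12, 85]), (242, [10, 13, 87]), (246, [6, 9, 85]), (250, [9, 11, 87]), (254, [10, 15, 130]), (258, [15, 18, 138]), (262, [12, 16, 137]), (266, [13, 16, 137]), (270, [11, 16, 136]), (274, [12, 15, 136]), (278, [15, 18, 137]), (282, [12, 16, 137]), (286, [11, 15, 136]), (290, [14, 17, 138]), (294, [23, 24, 67]), (298, [34, 34, 33])]
```

Run:
```python
from h import *
i=cv2.imread("pics/w1.png").astype(int)
P=dict(K=np.array([[352.884,0,275.731],[0,352.884,211.885],[0,0,1]]),eye=np.array([0.56425876,-0.27093022,0.4129294]),attitude=np.array([[0.87450504,-0.46605034,-0.13430572],[-0.48501455,-0.84107687,-0.23947982],[-0.00135178,0.27456653,-0.96156715]]))
for v in range(176,226,2):print(v,i[v,274].tolist(),end=" ")
m=(i[...,2]>75)&(i[...,1]<50)&(i[...,0]<50);m[:170]=m[230:]=0
for lo,hi in((195,215),):
    ys,xs=np.nonzero(m[lo:hi]);print("\nu",xs.min(),xs.max())
ys,xs=np.nonzero(m);print(ys.min(),ys.max())
for X in [np.array([.5255,-.3385])]:
  tx=np.array([.488,.873]);ty=np.array([.873,-.488])
  for z in(.112,.074):print(z,[proj(P,[*(X+a*.015*tx),z]).round(1).tolist() for a in(1,-1)],[proj(P,[*(X+a*.015*ty),z]).round(1).tolist() for a in(1,-1)])
```

```text
176 [35, 38, 37] 178 [35, 37, 36] 180 [27, 29, 52] 182 [8, 9, 82] 184 [8, 11, 82] 186 [7, 8, 83] 188 [10, 12, 103] 190 [13, 17, 130] 192 [12, 17, 132] 194 [12, 16, 131] 196 [15, 18, 132] 198 [14, 17, 133] 200 [13, 17, 131] 202 [13, 16, 130] 204 [14, 16, 131] 206 [13, 15, 130] 208 [11, 15, 130] 210 [12, 16, 130] 212 [10, 15, 130] 214 [12, 15, 130] 216 [11, 15, 129] 218 [13, 16, 130] 220 [88, 94, 138] 222 [169, 180, 184] 224 [171, 181, 186] 
u 257 290
181 220
0.112 [[275.0, 186.4], [274.9, 219.4]] [[292.0, 203.2], [257.9, 203.0]]
0.074 [[275.1, 178.4], [275.0, 208.1]] [[290.3, 193.5], [259.8, 193.4]]
```

```bash
python3 -m handwheel '[[0,0.2,3.7,0,0],[0,0.2,3.7,-15,0],[0,0.2,3.7,-28,0],[0,0.2,3.7,-34,0],[0,0.2,3.7,-38,0],[0,0.2,3.7,-41,0],[0,0.2,3.7,-41,0]]'
```

```text
t: 5.3
position: [0.5095, 0.059, 0.1949]
tcp_rot: [[0.488, 0.873, -0.0], [0.873, -0.488, -0.0], [-0.0, 0.0, -1.0]]
ft_force: [-0.6, -0.2, -6.7]
width: 0.0298
grasp_force: 30.0
```

```bash
python3 -m handwheel '[[0,0,0,-5,0],[0,0,0,-9,0],[0,0,0,-12,0],[0,0,0,-14,0],[0,0,0,-14,0]]'; python3 -m handwheel '[[0,0,0,-2,0],[0,0,0,-4,0],[0,0,0,-4,0]]'
```

```text
t: 5.92
position: [0.5093, 0.0589, 0.1807]
tcp_rot: [[0.488, 0.873, -0.001], [0.873, -0.488, -0.001], [-0.001, -0.0, -1.0]]
ft_force: [-0.9, -2.8, -7.9]
width: 0.0295
grasp_force: 30.0
t: 6.3
position: [0.5095, 0.0589, 0.1773]
tcp_rot: [[0.488, 0.873, 0.0], [0.873, -0.488, -0.001], [-0.001, 0.0, -1.0]]
ft_force: [-3.9, -4.2, -2.2]
width: 0.0297
grasp_force: 30.0
```

Contact is at foot depth 24.5 mm, which is the unaligned rest height. I'll ease sideways by 1 mm and search counterclockwise with light pressure.

```bash
python3 -m handwheel '[[0,-0.7,-0.7,-1,0],[0,-0.7,-0.7,-1.5,5],[0,-0.7,-0.7,-1.5,10],[0,-0.7,-0.7,-1.5,15],[0,-0.7,-0.7,-1.5,15]]'
```

```text
t: 6.92
position: [0.509, 0.0586, 0.175]
tcp_rot: [[0.247, 0.969, 0.0], [0.969, -0.247, 0.0], [0.0, 0.0, -1.0]]
ft_force: [-1.0, -2.7, -5.5]
width: 0.03
grasp_force: 30.0
```

```bash
python3 -m handwheel '[[0,0,0,-2,0],[0,0,0,-4,0],[0,0,0,-4,0]]'
```

```text
t: 7.3
position: [0.5089, 0.0582, 0.171]
tcp_rot: [[0.246, 0.969, -0.0], [0.969, -0.246, -0.0], [-0.0, 0.0, -1.0]]
ft_force: [-2.0, -4.4, -7.2]
width: 0.03
grasp_force: 30.0
```

```bash
python3 -m handwheel '[[0,-0.3,-0.7,-4,0],[0,-0.3,-0.7,-8,0],[0,-0.3,-0.7,-12,0],[0,-0.3,-0.7,-15,0],[0,-0.3,-0.7,-15,0]]'
```

```text
t: 7.92
position: [0.5087, 0.0577, 0.156]
tcp_rot: [[0.246, 0.969, 0.0], [0.969, -0.246, -0.0], [-0.0, 0.0, -1.0]]
ft_force: [-0.3, -3.5, -8.4]
width: 0.0301
grasp_force: 30.0
```

```bash
python3 -m handwheel '[[0,0,0,-2,0],[0,0,0,-4,0],[0,0,0,-5,0],[0,0,0,-5,0]]'; python3 -c "
from h import *
print(manip.state()['wrist_torque'],manip.state()['joint_pos'])"
```

```text
t: 8.43
position: [0.5087, 0.0576, 0.1528]
tcp_rot: [[0.246, 0.969, 0.001], [0.969, -0.246, -0.0], [-0.0, 0.001, -1.0]]
ft_force: [-3.8, -4.4, 2.2]
width: 0.0301
grasp_force: 30.0
[-1.10035017  0.5185169   0.06507346] [ 5.18228638e+00  1.54597214e+01  1.03226680e+02 -2.39164375e-02
  6.12566606e+01  1.94121533e+01]
```

The crank is home, with the foot about 49 mm below the mouth. I'll wind it by the boss. First I regrip 90° counterclockwise, centred on the axis, which also gains wrist range.

```bash
python3 -m handwheel '[[0.7,0,0,0,0],[0.7,0,0,0,0],[0.7,0,0,0,0],[0.7,0.5,2,1,10],[0.7,0.5,2,1,20],[0.7,0.5,2,1,30],[0.7,0.5,2,1,40],[0.7,0.5,2,1,50],[0.7,0.5,2,1,60],[0.7,0.5,2,1,70]]'; python3 -m handwheel '[[0.7,0,0,0,10],[0.7,0,0,0,20],[0.7,0,0,0,20],[0,0,0,0,20],[0,0,0,0,20],[0,0,0,0,20],[0,0,0,0,20],[0,0,0,0,20]]';python3 -c "
from h import *
s=manip.state();print(s['wrist_torque'],s['joint_pos'])
P=manip.camera_params('wrist')
i=manip.camera('scene')
cv2.imwrite('pics/s3.png',np.hstack([cv2.resize(i[165:265,225:325],(400,400),interpolation=2),cv2.resize(manip.camera('wrist'),(400,300)).__class__(shape=(400,400,3),dtype=np.uint8)*0]))
w=manip.camera('wrist');cv2.imwrite('pics/s3.png',np.hstack([cv2.resize(i[165:265,225:325],(300,300),interpolation=2),cv2.resize(w,(400,300))]))"
```

```text
t: 9.68
position: [0.5093, 0.0601, 0.1525]
tcp_rot: [[-0.83, 0.558, 0.001], [0.558, 0.83, 0.001], [-0.0, 0.001, -1.0]]
ft_force: [-0.0, 0.3, -0.3]
width: 0.0642
grasp_force: 0.0
t: 10.68
position: [0.5089, 0.0592, 0.1524]
tcp_rot: [[-0.969, 0.246, -0.0], [0.246, 0.969, -0.001], [0.0, -0.001, -1.0]]
ft_force: [-0.1, -2.1, -0.1]
width: 0.0299
grasp_force: 29.9
[-0.45734764 -0.01048649  0.0284328 ] [ 5.38510847e+00  1.55535761e+01  1.03144033e+02 -6.36242105e-02
  6.13359945e+01 -7.03598198e+01]
```

View pics/s3.png

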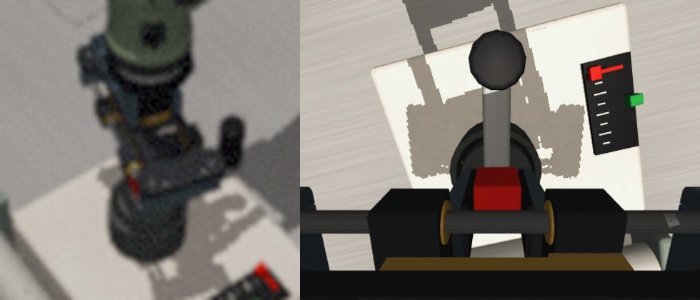

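```bash
python3 -m handwheel '[[0,0,0.2,0,-10],[0,0,0.2,0,-20],[0,0,0.2,0,-30],[0,0,0.2,0,-40],[0,0,0.2,0,-50],[0,0,0.2,0,-60],[0,0,0.2,0,-70],[0,0,0.2,0,-80],[0,0,0.2,0,-90],[0,0,0.2,0,-90]]'
python3 - <<'E'
from h import *
P=dict(K=manip.camera_params("wrist")["K"],eye=np.array([0.54673778,0.12010867,0.40532462]),attitude=np.array([[0.8720510314094072,-0.47022473561684275,-0.13570444588095848],[-0.48941470606417625,-0.8381369379310758,-0.24083130768991448],[-0.0004940707475514217,0.27643294175909766,-0.9610330819511399]]))
print(atz(P,(143,97),.082),atz(P,(155,123),.082),atz(P,(165,69),.08),atz(P,(127,92),.07),atz(P,(213,39),.07))
s=manip.state();print(s['wrist_torque'],s['joint_pos'])
S=manip.camera_params("scene");i=manip.camera("scene").astype(int)[230:290,285:340]
for n,m in(("red",(i[...,2]>150)&(i[...,1]<80)),("green",(i[...,1]>100)&(i[...,2]<80)&(i[...,0]<110))):
    ys,xs=np.nonzero(m);print(n,len(xs), atz(S,(285+xs.mean(),230+ys.mean()),.08) if len(xs) else "")
a=cv2.imread("pics/scene0.png").astype(int)[230:290,285:340]
m=(a[...,2]>150)&(a[...,1]<80);ys,xs=np.nonzero(m);print(atz(S,(285+xs.mean(),230+ys.mean()),.08))
E
```

```text
t: 12.08
position: [0.5092, 0.0587, 0.1525]
tcp_rot: [[0.246, 0.969, 0.0], [0.969, -0.246, -0.003], [-0.003, 0.001, -1.0]]
ft_force: [-0.9, -5.4, -0.0]
width: 0.03
grasp_force: 30.0
[0.45116464 0.18660403 0.082     ] [0.44771129 0.16332002 0.082     ] [0.48034305 0.19655968 0.08      ] [0.43753121 0.19964766 0.07      ] [0.52827889 0.19864774 0.07      ]
[-1.34383144 -0.1002819  -0.07929357] [  5.38950158  15.5557438  103.13160348  -0.17822137  61.30241776
  19.7159248 ]
red 14 [0.45704029 0.16836453 0.08      ]
green 14 [0.48097368 0.19297893 0.08      ]
[0.44992123 0.1651836  0.08      ]
```

The drive is turning and the pointer has moved about 7 mm. I'll continue winding, then regrip 270° back.

```bash
python3 -m handwheel '[[0,0,0.4,0,-10],[0,0,0.4,0,-20],[0,0,0.4,0,-30],[0,0,0.4,0,-40],[0,0,0.4,0,-50],[0,0,0.4,0,-60],[0,0,0.4,0,-70],[0,0,0.4,0,-80],[0,0,0.4,0,-90],[0,0,0.4,0,-90]]'; python3 -m handwheel '[[0,0,0,0,-10],[0,0,0,0,-20],[0,0,0,0,-20],[0.7,0,0,0,-20],[0.7,0,0,0,-20],[0.7,0,0,0,-20],[0.7,0,0,0,-10],[0.7,0,0,0,0],[0.7,0,0,0,10],[0.7,0,0,0,20]]';  python3 -c "
from h import *
s=manip.state();print(s['wrist_torque'],s['joint_pos'])"
```

```text
t: 13.38
position: [0.5091, 0.0581, 0.1524]
tcp_rot: [[0.969, -0.246, -0.0], [-0.246, -0.969, -0.005], [0.001, 0.005, -1.0]]
ft_force: [-0.4, -8.6, 0.5]
width: 0.0298
grasp_force: 30.0
t: 14.62
position: [0.5091, 0.0607, 0.1525]
tcp_rot: [[0.994, 0.106, 0.0], [0.106, -0.994, 0.0], [0.0, -0.0, -1.0]]
ft_force: [0.1, -0.4, -0.1]
width: 0.0641
grasp_force: 0.0
[ 0.01193254 -0.01563125 -0.04298079] [5.50146912e+00 1.55650219e+01 1.03116655e+02 2.95750486e-02
 6.13046445e+01 8.93763494e+01]
```

```bash
python3 -m handwheel '[[0.7,0,-2,0,10],[0.7,0,-2,0,20],[0.7,0,-2,0,30],[0.7,0,-2,0,40],[0.7,0,-2,0,50],[0.7,0,-2,0,60],[0.7,0,-2,0,70],[0.7,0,-2,0,80],[0.7,0,-2,0,90],[0.7,0,-2,0,100]]'; python3 -m handwheel '[[0.7,0,0,0,10],[0.7,0,0,0,20],[0.7,0,0,0,30],[0.7,0,0,0,40],[0.7,0,0,0,50],[0.7,0,0,0,60],[0.7,0,0,0,70],[0.7,0,0,0,80],[0.7,0,0,0,90],[0.7,0,0,0,100]]'; python3 -m handwheel '[[0.7,0,0,0,10],[0.7,0,0,0,20],[0.7,0,0,0,30],[0.7,0,0,0,30],[0,0,0,0,30],[0,0,0,0,30],[0,0,0,0,30],[0,0,0,0,30],[0,0,0,0,30]]';  python3 -c "
from h import *
s=manip.state();print(s['wrist_torque'],s['joint_pos'])"
```

```text
t: 15.88
position: [0.5092, 0.0587, 0.1525]
tcp_rot: [[-0.277, 0.961, 0.0], [0.961, 0.277, 0.001], [0.001, 0.0, -1.0]]
ft_force: [0.8, 0.1, -0.1]
width: 0.0641
grasp_force: 0.0
t: 17.12
position: [0.5092, 0.0587, 0.1525]
tcp_rot: [[-0.898, -0.44, 0.0], [-0.44, 0.898, 0.001], [-0.0, 0.0, -1.0]]
ft_force: [0.4, 0.0, -0.9]
width: 0.0639
grasp_force: 0.0
t: 18.25
position: [0.5091, 0.0584, 0.1525]
tcp_rot: [[-0.563, -0.827, -0.0], [-0.827, 0.563, 0.0], [-0.0, 0.0, -1.0]]
ft_force: [0.1, 0.5, 0.1]
width: 0.03
grasp_force: 30.0
[ 0.15756942 -0.11059429  0.08223814] [ 5.25053204e+00  1.55442417e+01  1.03147093e+02  4.39092104e-03
  6.13098039e+01 -1.40520987e+02]
```

```bash
python3 -m handwheel '[[0,0,0,0,-10],[0,0,0,0,-20],[0,0,0,0,-30],[0,0,0,0,-40],[0,0,0,0,-50],[0,0,0,0,-60],[0,0,0,0,-70],[0,0,0,0,-80],[0,0,0,0,-90],[0,0,0,0,-90]]'; python3 -m handwheel '[[0,0,0,0,-10],[0,0,0,0,-20],[0,0,0,0,-30],[0,0,0,0,-40],[0,0,0,0,-50],[0,0,0,0,-60],[0,0,0,0,-60]]'
python3 - <<'E'
from h import *
P=manip.camera_params("wrist");s=manip.state();w=manip.camera("wrist");S=manip.camera("scene");T=manip.camera("top")
cv2.imwrite("pics/w4.png",w);cv2.imwrite("pics/s4.png",S);cv2.imwrite("pics/t4.png",T)
print(s["joint_pos"],s["wrist_torque"],proj(P,(.45,.17,.08)),proj(P,(.481,.196,.08)))
a=cv2.resize(w,(400,300));b=cv2.resize(S[230:290,280:360],(400,300),interpolation=2);c=cv2.resize(T[180:240,210:290],(400,300),interpolation=2)
cv2.imwrite("pics/m4.png",np.vstack([np.hstack([a,b]),np.hstack([c,c*0])]))
np.savez("p4.npz",**{k:np.array(v) for k,v in P.items()})
E
```

```text
t: 19.5
position: [0.5092, 0.0577, 0.1525]
tcp_rot: [[-0.828, 0.561, 0.0], [0.561, 0.828, -0.001], [-0.001, -0.001, -1.0]]
ft_force: [0.6, -2.0, 0.0]
width: 0.0297
grasp_force: 30.0
t: 20.38
position: [0.5088, 0.0575, 0.1525]
tcp_rot: [[0.07, 0.998, -0.0], [0.998, -0.07, -0.002], [-0.002, -0.0, -1.0]]
ft_force: [-0.9, -5.7, 0.6]
width: 0.0299
grasp_force: 30.0
[  5.22310556  15.52732944 103.16594034  -0.11100739  61.34212154
   9.27447929] [-1.12337476  0.02840244 -0.16478444] [171.86083087  57.09789103] [215.59448366   7.42037563]
```

View pics/m4.png

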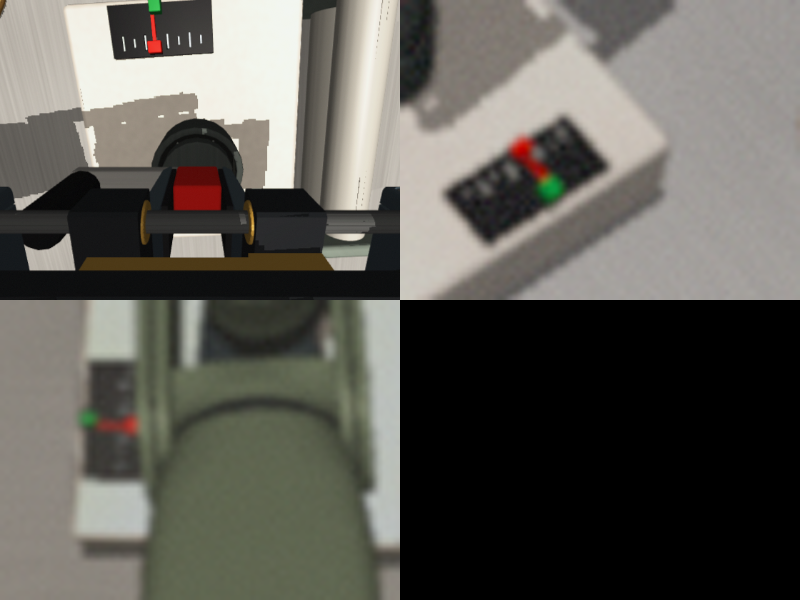

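The pointer is almost at the clip, with the bar near (153,30) and the clip near (154,5) in the wrist tile. Now I'll measure the remaining offset along the scale.

Run:
```python
from h import *
P=dict(np.load("p4.npz"));w=cv2.imread("pics/w4.png").astype(int)
S=manip.camera_params("scene");T=manip.camera_params("top")
r=(w[...,2]>150)&(w[...,1]<90)&(w[...,0]<90);r[110:]=0
g=(w[...,1]>100)&(w[...,2]<90)&(w[...,0]<120);g[40:]=0
ys,xs=np.nonzero(r);print("red",[ (y,xs[ys==y].min(),xs[ys==y].max()) for y in range(ys.min(),ys.max()+1,5)])
yg,xg=np.nonzero(g);print("green",[(y,xg[yg==y].min(),xg[yg==y].max()) for y in range(yg.min(),yg.max()+1,3)])
A=lambda p,z:atz(P,p,z).round(4)
for y in(ys.min()+2,ys.min()+25):print("bar",A(((xs[ys==y].min()+xs[ys==y].max())/2,y),.082))
for y in(2,8,13):print("clip",A(((xg[yg==y].min()+xg[yg==y].max())/2,y),.082))
# scale upper/lower edges: corners in tile*1.4
print("edge",A((108*1.4,8*1.4),.07),A((115*1.4,59*1.4),.07),A((213*1.4,53*1.4),.07))
print("scene",atz(S,(280+546/5-80,230+172/5),.082),atz(S,(280+150/5,230+187/5),.082))
print("top bar/clip",atz(T,(210+105/5,180+125/5),.082),atz(T,(210+135/5,180+125/5),.082),atz(T,(210+88/5,180+118/5),.082))
```

```text
red [(21, np.int64(211), np.int64(215)), (26, np.int64(211), np.int64(215)), (31, np.int64(211), np.int64(216)), (36, np.int64(212), np.int64(216)), (41, np.int64(212), np.int64(217)), (46, np.int64(213), np.int64(217)), (51, np.int64(213), np.int64(218)), (56, np.int64(214), np.int64(223)), (61, np.int64(206), np.int64(224)), (66, np.int64(207), np.int64(225)), (71, np.int64(207), np.int64(225))]
green [(0, np.int64(207), np.int64(222)), (3, np.int64(208), np.int64(223)), (6, np.int64(208), np.int64(223)), (9, np.int64(208), np.int64(223)), (12, np.int64(208), np.int64(223)), (15, np.int64(209), np.int64(222))]
bar [0.4787 0.1871 0.082 ]
bar [0.4784 0.1741 0.082 ]
clip [0.4816 0.1984 0.082 ]
clip [0.4812 0.1952 0.082 ]
clip [0.4812 0.1924 0.082 ]
edge [0.4383 0.1994 0.07  ] [0.4377 0.1563 0.07  ] [0.5301 0.1551 0.07  ]
scene [0.4778919  0.18685463 0.082     ] [0.48224885 0.19601287 0.082     ]
top bar/clip [0.47924871 0.18339716 0.082     ] [0.47968323 0.16115951 0.082     ] [0.4843166 0.1962362 0.082    ]
```

The pointer is about 2.6 mm short of the clip's middle, so I turn 31° more, release and rise.

```bash
python3 -m handwheel '[[0,0,0,0,-10],[0,0,0,0,-20],[0,0,0,0,-31],[0,0,0,0,-31],[0,0,0,0,-31],[0.7,0,0,0,-31],[0.7,0,0,0,-31],[0.7,0,0,0,-31],[0.7,0,0,0,-31]]'; python3 -m handwheel '[[0.7,0,0,5,0],[0.7,0,0,20,0],[0.7,0,0,50,0],[0.7,0,0,100,0],[0.7,0,0,130,0],[0.7,0,-50,130,0],[0.7,0,-100,130,0],[0.7,0,-150,130,0],[0.7,0,-150,130,0],[0.7,0,-150,130,0]]'
python3 - <<'E'
from h import *
S=manip.camera("scene");T=manip.camera("top")
cv2.imwrite("pics/m5.png",np.hstack([cv2.resize(S[200:290,245:345],(400,360),interpolation=2),cv2.resize(T[150:240,205:305],(400,360),interpolation=2)]))
E
```

```text
t: 21.65
position: [0.5091, 0.0586, 0.1524]
tcp_rot: [[0.576, 0.817, 0.0], [0.817, -0.576, 0.0], [0.0, -0.0, -1.0]]
ft_force: [0.0, -0.1, 0.0]
width: 0.0633
grasp_force: 0.0
t: 22.9
position: [0.5091, -0.0913, 0.2832]
tcp_rot: [[0.577, 0.817, 0.001], [0.817, -0.577, 0.0], [0.001, 0.001, -1.0]]
ft_force: [-0.3, 0.2, -0.7]
width: 0.0641
grasp_force: 0.0
```

View pics/m5.png

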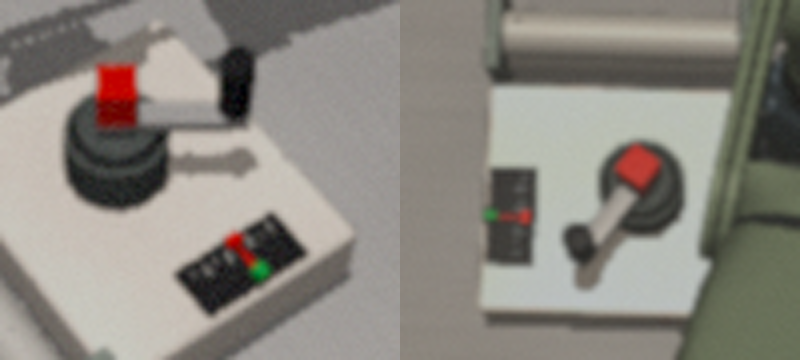

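The crank stands upright and home. The pointer bar at (518,215) lines up with the clip at (490,215), and the robot is clear.

```bash
python3 -c "
from bench import manip
print(manip.sign_off())"
```

```text
the job is handed in; nothing more can be done
None
```

The crank is fully home on the hex drive and upright, the red pointer is lined up with the green clip, the gripper is clear, and the job was handed in at about 23 s; the interface returned no verdict.

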